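# Close up the dye-jar rack

## Robot

A 6-joint arm with a two-finger parallel gripper is mounted at the origin on the work surface. World frame = base frame: x ahead of the robot, y to its left, z up, the work surface at z = 0. Lengths are in m, angles in rad, forces in N, time in s.
With the tool pointing down it reaches from about 0.35 to 0.775 m from the base axis. Payload 5.5 kg.
Tool frame: the origin (TCP) lies midway between the tips of the shut fingers; the grasp point (between the pads) lies 19 mm behind it; z points along the fingers, y is the line along which they close (so a half turn about z gives the same grasp; the last joint's range is limited). The gripper opens to 85 mm and grips with 20 to 120 N. Pads are 22 mm wide; open, the fingers measure 114 mm over their backs; the gripper's body (76 mm by 85 mm) begins 54 mm behind the grasp point. The pads swing forward as they close: fully open they stand 13 mm farther back than shut.
Start: joints at [1.164, 0.313, 0.046, 1.304, 0, 1.431], TCP at [0.152, 0.555, 0.231] pointing down, gripper open.
Joint ranges: [-2.76, 2.76], [-0.86, 1.69], [-1.03, 1.26], [-2.2, 2.34], [-1.47, 1.5], [-3.14, 3.14]. Speed limits (rad/s): [2.57, 2.57, 3.14, 3.14, 3.14, 3.14].

## Interface

Orientations are given as a unit quaternion [w, x, y, z].
In Python, from workcell import get_state, read_camera, camera_info, hand_in, recognise gives the robot as it stands.
- The arm moves only by the tool arm_command, never from a script. Its argument "moves" is one flat list of numbers, 7 for each row, row after row: the opening, from -1 (shut) to 1 (fully open), then the shift along the tool's x, y, z in mm, then the turn, a rotation vector about the tool's x, y, z in rad. A call has 1 to 8 rows; each row shifts and turns the commanded pose from where the row before left it, along the tool's axes as they then stand; what a row does not reach is not made up. A row lasts 1/8 s, in which the tool goes at most 62.5 mm and 10.7 degrees, less where a joint would pass 70% of its speed; a pose out of reach is approached as far as the arm can. A call with a gripper value outside its range is refused whole. The fingers move at their own pace and stop on an object; "newtons" is the grip in N (left out, the last holds). Time passes only in rows, so rows that do not move let the fingers close. It gives the time, the measured TCP pose, the force, the opening and the grip force at its end, in the units of the state.
- get_state(): the state, without advancing time (a new reading comes with each control period).
- read_camera(name): name is "side" or "top"; returns (picture, depth): 384x512x3 uint8, blue, green, red; 384x512 float32, m along the optical axis (not along the pixel's ray), 0 where there is no reading.
- camera_info(name): a dict with "fovy" (degrees; the focal length in pixels is half the picture's height over the tangent of half this angle, whatever the lens; pixels are square), "cx", "cy" (the principal point, pixels), "k1" (the pictures are not rectified: a ray, as slopes to the right and down, at radius r is drawn at 1 + k1 r^2 times it, then the intrinsics apply), "eye" and "orientation" of the camera in the world. Camera axes: x right, y down, z forward; pixel columns grow to the right and rows downward; lengths in m; the calibration is good to about 2 mm. A picture is of the moment at which its call begins. camera_info takes no time and is no camera call.
- hand_in(): hands the job in; it is judged then, once.
Trained networks look in the newest picture that a camera, given by its name, has taken for a name from the list of things; names that differ only in an ending like _2 or _b are one class to them, and where a whole thing is asked for, a point or a joint stands for the part that bears it (a point fixed in the world has none). Each returns a list of dicts, best first, with "confidence" (0 to 1); they miss things now and then, are a little off and sometimes report something else, mostly with a low value. They report only what shows in the picture. A call takes as long as a camera call.
- recognise(camera, label): "point" ([column, row] in pixels, amid what is visible of it).
The state is a dict: "clock": time; "joint_pos": joint angles; "qvel": joint speeds; "tau": joint torques, N m; "tcp_pos": TCP position; "orientation": TCP orientation; "wrist_force": force on the tool from outside, world axes, zero at the start; "ft_torque": the same for the moment, N m; "finger_gap": finger opening in m; "grip_force": force on a finger pad.
Only numpy, scipy, OpenCV 4.12 (cv2) and the standard library are available. Lean on these libraries where they do the work, as an engineer would, in place of code of your own. Each camera call takes 0.05 s, during which the arm holds its last target. There are 200 camera calls.

## Task

Press the lids of all three dye jars fully home, gently because the jars are glass. Then slide the keeper bar all the way over the lids and turn the cam lever all the way to lock it. Leave the drinking glass, the mallet and the loose punches where they are.

Things in the scene. Friction and masses are not known exactly. Their poses are not given: they have to be found in the camera images.
- rack: Wooden dye-jar rack fixed to the bench. Origin: underside, below the middle of the jar row; x = the way the keeper closes (away from the robot), y along the row to the left. Ledge 72.5 mm high at x -155 to -33, y -130 to 185 mm; beyond it the jars stand at x = 0, y = -85, 0, 85 mm. Two staples 10 mm high on the ledge at x = -90, y = -60 and 60 mm guide the keeper's two arms.
- jar_a: One of three equal squat green glass jars (60 mm wide, 40 mm tall without lid) fixed in the rack; any of the three may be at any of the three places. Origin: underside, on the jar's axis, 18 mm above the bench.
- jar_b: One of three equal squat green glass jars (60 mm wide, 40 mm tall without lid) fixed in the rack; any of the three may be at any of the three places. Origin: underside, on the jar's axis, 18 mm above the bench.
- jar_c: One of three equal squat green glass jars (60 mm wide, 40 mm tall without lid) fixed in the rack; any of the three may be at any of the three places. Origin: underside, on the jar's axis, 18 mm above the bench.
- lid_a (a joint): Press-in lid of jar_a: joint value = how far it has been pressed down, 0 (standing 10 mm proud of home) to 0.010 m (fully home, hard stop). Stays where it is left; resists with about 6 N, straight down only.
- lid_b (a joint): Press-in lid of jar_b: joint value = how far it has been pressed down, 0 (standing 10 mm proud of home) to 0.010 m (fully home, hard stop). Stays where it is left; resists with about 6 N, straight down only.
- lid_c (a joint): Press-in lid of jar_c: joint value = how far it has been pressed down, 0 (standing 10 mm proud of home) to 0.010 m (fully home, hard stop). Stays where it is left; resists with about 6 N, straight down only.
- lid_a_top (a point): Centre of the flat top of jar_a's lid, a dark round wooden disc 48 mm wide, 12 mm thick, over a pale plug (visible as a gap under the disc when proud). 70 mm above the bench when fully home, up to 80 mm when proud.
- lid_b_top (a point): Centre of the flat top of jar_b's lid, a dark round wooden disc 48 mm wide, 12 mm thick, over a pale plug (visible as a gap under the disc when proud). 70 mm above the bench when fully home, up to 80 mm when proud.
- lid_c_top (a point): Centre of the flat top of jar_c's lid, a dark round wooden disc 48 mm wide, 12 mm thick, over a pale plug (visible as a gap under the disc when proud). 70 mm above the bench when fully home, up to 80 mm when proud.
- keeper (a joint): Keeper bar: flat metal bar 210 mm long (along the row), 40 mm wide, 5 mm thick, sliding on the ledge, its underside 73 mm above the bench. 0 = parked on the ledge, clear of the lids; 0.045 m = slid fully over the lids, away from the robot (rack +x). About 2 N of friction. A lid standing proud stops it.
- keeper_flange (a point): Middle of the top edge of the keeper's turned-up flange: a plate 60 mm wide along rack y, 4 mm thick, standing 24 mm above the ledge on the keeper's edge nearest the robot. This point is on its robot-side face, 97 mm above the bench; from it the bar reaches 40 mm towards the lids. Push it towards rack +x.
- cam (a joint): Cam lever at the left end of the ledge, turning about a vertical pin. 0 = open: its handle points to rack +x (away from the robot); 1.57 rad = locked: turned anticlockwise seen from above, handle to rack +y (left, outwards), its nose behind the shut keeper. Stays where left; about 1.5 N at the knob. The nose meets the keeper if not shut.
- cam_knob (a point): Top centre of the upright black knob (14 mm wide below, 18 mm at the top 10 mm, standing 25 mm above the lever's arm) on the end of the cam handle, 65 mm from the pin; 109.5 mm above the bench; the lever's arm below the knob is 12 mm wide with its top at 85 mm. Lies to rack +x of the pin when open.
- cam_pivot (a point): Pin of the cam lever, at rack x = -40, y = 150 mm, 85 mm above the bench.
- glass: Bystander: drinking glass with a white lid, 76 mm wide, 110 mm tall. Origin: underside centre.
- mallet: Bystander: horn mallet lying on the bench, curved black head 175 mm long along its y, handle 160 mm long to its -x, 36 mm high. Origin: on the bench, under the head.
- punch_a: Bystander: steel punch lying on the bench, 115 mm long along its x, 10 mm square. Origin: underside.
- punch_b: Bystander: a second, equal steel punch.

How it is judged:
On the way, in this order (a step that is already met when the one before it is completed fails the run):
1. all three lids are fully home (within 1.5 mm) (value of joint each of lid_a, lid_b, lid_c above 0.0085 m), for 0.2 s.
2. the keeper is slid over the lids (within 4 mm of its stop) (value of joint keeper above 0.041 m), for 0.2 s.
At the end, for the whole second after the job is handed in: All three lids are pressed home (within 1.5 mm of the stop), the keeper is shut over them (within 4 mm of its stop), the cam lever is turned to locked (beyond 1.4 rad of 1.57) and at rest, and the bystanders are at rest (all of step 1 and value of joint keeper above 0.041 m and value of joint cam above 1.4 rad and velocity of joint cam below 0.05 rad/s and linear speed of each of glass, mallet, punch_a, punch_b below 0.02 m/s); the robot touches nothing.
It fails at once if the fingers press a jar or its lid with more than 45 N (contact force between any of jar_a, jar_b, jar_c and the fingers above 45 N).
It fails at once if the drinking glass, the mallet or a punch is moved more than 30 mm (distance of any of glass, mallet, punch_a, punch_b from where it was at the start of the episode above 0.03 m).
It also fails if it takes over 54 s, if anything falls off the work surface, if the arm or the gripper's body presses on something with over 40 N, if the wrist force passes 120 N, or if a joint passes its speed limit or range.

## Working session

There is one attempt and no reset: what is moved stays moved. The work goes in short steps, Python scripts to look and compute and a tool call to move; the robot and the scene stay as the last step left them, time stands still between calls to the robot, and variables do not carry over. Pictures are saved under pics/ and viewed, at most 10 in all, crops included, and the job is handed in when it is done.

Besides the shell and the picture viewer there is one more tool, called after "Emit:" as name(argument=value, ...) on one line, values as JSON. arm_command: Moves the arm, as the interface text tells. Its arguments: {"type":"object","properties":{"moves":{"type":"array"},"newtons":{"type":"number"}},"required":["moves"]}

```bash
mkdir -p pics
cat > h.py <<'E'
import numpy as np, cv2
from scipy.spatial.transform import Rotation as R
from workcell import *
def quat(q): return R.from_quat([q[1],q[2],q[3],q[0]])
def cam(name):
    c=camera_info(name); f=192/np.tan(np.radians(c['fovy'])/2)
    return c,f
def rays(name,px):
    c,f=cam(name); px=np.atleast_2d(np.array(px,float))
    d=(px-[c['cx'],c['cy']])/f; u=d.copy()
    for _ in range(30): u=d/(1+c['k1']*(u**2).sum(1,keepdims=True))
    return np.array(c['eye']),quat(c['orientation']).apply(np.c_[u,np.ones(len(u))])
def at_z(name,px,z):
    e,d=rays(name,px); return e+d*((z-e[2])/d[:,2])[:,None]
def cloud(name,depth):
    v,u=np.mgrid[0:384,0:512]; e,d=rays(name,np.c_[u.ravel(),v.ravel()])
    return (e+d*depth.reshape(-1,1)).reshape(384,512,3)
E
python3 - <<'E'
from h import *
for n in("top","side"):
    p,d=read_camera(n); cv2.imwrite(f"pics/{n}0.png",p); np.save(f"{n}0.npy",d); print(n,camera_info(n))
    C=cloud(n,d)
    for l in("lid_a_top","keeper_flange","cam_knob","glass","mallet","punch_a","rack"):
        for r in recognise(n,l)[:4]:
            x,y=np.round(r["point"]).astype(int); print(l,r["point"],round(r["confidence"],2),C[y,x].round(3))
s=get_state(); print(s)
E
```

```text
top {'fovy': 57.04293874074934, 'cx': 257.7946720657413, 'cy': 192.53769374210506, 'k1': -0.11070022501373693, 'eye': array([ 0.54867546, -0.0615806 ,  0.85386347]), 'orientation': array([-0.03681899,  0.71062227, -0.70243223,  0.01578944])}
lid_a_top [209.1, 199.0] 0.74 [0.591 0.07  0.077]
keeper_flange [252.8, 223.7] 0.73 [ 0.537 -0.028  0.077]
keeper_flange [247.6, 202.0] 0.24 [ 0.585 -0.017  0.079]
cam_knob [181.9, 218.7] 0.89 [0.546 0.126 0.089]
glass [279.9, 142.8] 0.56 [ 0.712 -0.085  0.104]
glass [285.7, 198.4] 0.55 [ 0.596 -0.101  0.07 ]
mallet [360.8, 216.7] 0.7 [ 0.556 -0.287 -0.004]
mallet [250.0, 222.7] 0.64 [ 0.539 -0.022  0.078]
punch_a [191.1, 148.0] 0.65 [0.719 0.129 0.011]
punch_a [228.8, 139.5] 0.63 [0.739 0.036 0.01 ]
rack [237.5, 230.0] 0.84 [0.524 0.004 0.079]
rack [225.3, 141.0] 0.71 [ 0.739  0.047 -0.001]
rack [210.9, 200.0] 0.23 [0.589 0.065 0.077]
side {'fovy': 42.06601331511359, 'cx': 250.9755878499786, 'cy': 193.14114368520612, 'k1': -0.1640569755191814, 'eye': array([0.39293694, 0.79273839, 0.57598852]), 'orientation': array([ 0.0650469 , -0.11248797,  0.
[... 606 characters left out ...]
063  0.068]
{'clock': 0.8, 'joint_pos': array([ 1.16437495e+00,  3.13153706e-01,  4.60888235e-02,  1.30357059e+00,
       -3.57128854e-06,  1.43119500e+00]), 'qvel': array([0.00101689, 0.00137756, 0.00044333, 0.00024071, 0.00019558,
       0.00068968]), 'tau': array([-8.82472932e-05, -4.80387819e+01,  2.98796350e+01, -1.34638003e-04,
       -2.49016330e-05,  1.30921428e-06]), 'tcp_pos': array([0.15163782, 0.5546947 , 0.23134497]), 'orientation': array([2.34047688e-05, 1.33014632e-01, 9.91114071e-01, 7.69650949e-05]), 'wrist_force': array([ 0.17393272,  0.15347099, -0.3225854 ]), 'ft_torque': array([ 0.02256206, -0.05274125,  0.02309862]), 'grip_force': 0.0, 'finger_gap': 0.08506483544739703}
```

View pics/top0.png

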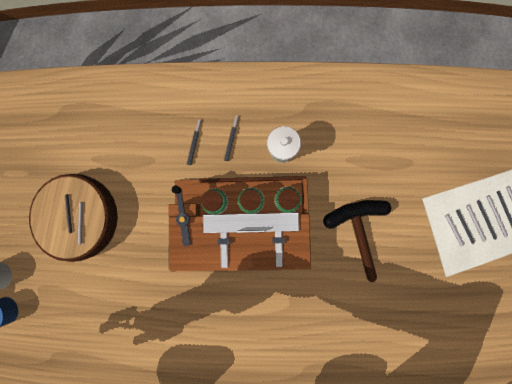

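View pics/side0.png

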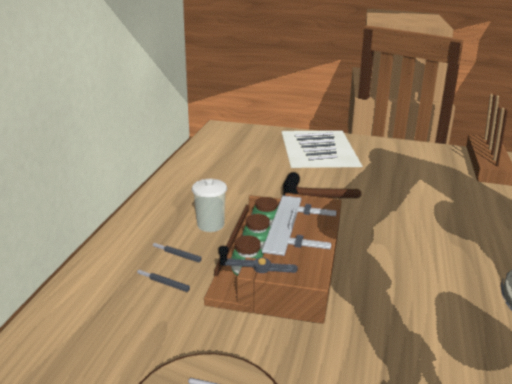

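Top view: lids at about (215,201), (251,200), (288,199), keeper bar about (251,223), with its flange facing the robot, cam knob (176,189), pin (182,218). The glass (284,143) and punches (195,142) and (232,138) lie beyond the rack; the mallet is to the right. Next, the exact rack pose.

Run:
```python
from h import *
p=cv2.imread("pics/top0.png"); d=np.load("top0.npy"); C=cloud("top",d)
hsv=cv2.cvtColor(p,cv2.COLOR_BGR2HSV)
# keeper bar
m=(hsv[...,1]<60)&(hsv[...,2]>140)&(abs(C[...,2]-.08)<.02); m[:,:195]=0;m[:,310:]=0;m[:200]=0;m[275:]=0
P=C[m]
bar=m.copy().astype(np.uint8); bar=cv2.morphologyEx(bar,cv2.MORPH_OPEN,np.ones((11,11)))>0
v,u=np.nonzero(bar); w=at_z("top",np.c_[u,v],.078)[:,:2].astype(np.float32)
rct=cv2.minAreaRect(w*1000); print("bar",rct)
# rack outline: points z .03.. above bench
for (u,v) in((215,201),(251,200),(288,199)):
    g=(hsv[...,0]>40)&(hsv[...,0]<85)&(hsv[...,1]>70); yy,xx=np.mgrid[0:384,0:512]
    g&=((xx-u)**2+(yy-v)**2<20**2)
    k=((xx-u)**2+(yy-v)**2<8**2)
    print(u,v,"lid z quantiles",np.quantile(C[k][:,2],[.1,.5,.9]).round(4),"at z.075",at_z("top",[u,v],.075).round(4))
tall=(C[...,2]>.066)&(C[...,2]<.0765); tall[:,:160]=0;tall[:,320:]=0;tall[:170]=0;tall[280:]=0
led=(hsv[...,1]>100)&tall; led[:208]=0
v,u=np.nonzero(cv2.morphologyEx(led.astype(np.uint8),cv2.MORPH_OPEN,np.ones((3,3))))
w=at_z("top",np.c_[u,v],.0725)[:,:2].astype(np.float32); print("ledge",cv2.minAreaRect(w*1000),cv2.boxPoints(cv2.minAreaRect(w*1000)).round(0).tolist())
print("knob",at_z("top",[176.5,189.5],.1095),"pin",at_z("top",[182,218.5],.085))
ps=cv2.imread("pics/side0.png")
a=cv2.resize(p[165:280,160:320],None,fx=4,fy=4,interpolation=2)
b=cv2.resize(ps[180:320,195:345],None,fx=4,fy=4,interpolation=2)
cv2.imwrite("pics/ct.png",a);cv2.imwrite("pics/cs.png",b)
```

```text
bar ((540.2448120117188, -21.50310516357422), (39.38481903076172, 207.59791564941406), 2.0130774974823)
215 201 lid z quantiles [0.0765 0.0785 0.0803] at z.075 [[0.5868 0.0567 0.075 ]]
251 200 lid z quantiles [0.0748 0.0766 0.0785] at z.075 [[ 0.5899 -0.0232  0.075 ]]
288 199 lid z quantiles [0.0686 0.0706 0.0725] at z.075 [[ 0.593  -0.1048  0.075 ]]
ledge ((504.44891357421875, 2.90093994140625), (138.18557739257812, 313.0439147949219), 1.317842960357666) [[432.0, 158.0], [439.0, -155.0], [577.0, -152.0], [570.0, 161.0]]
knob [[0.60875637 0.135232   0.1095    ]] pin [[0.54692317 0.12757997 0.085     ]]
```

View pics/ct.png

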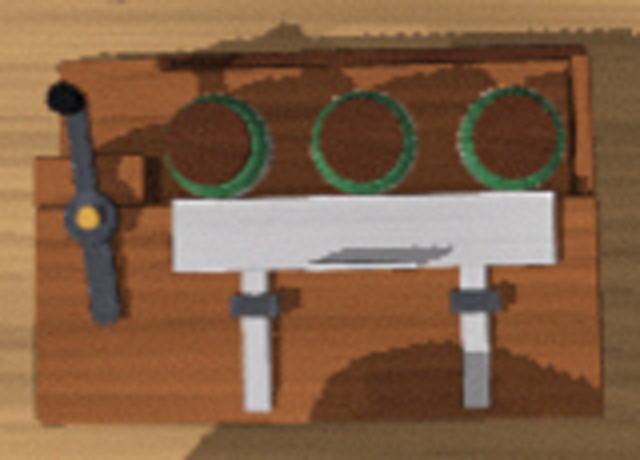

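View pics/cs.png

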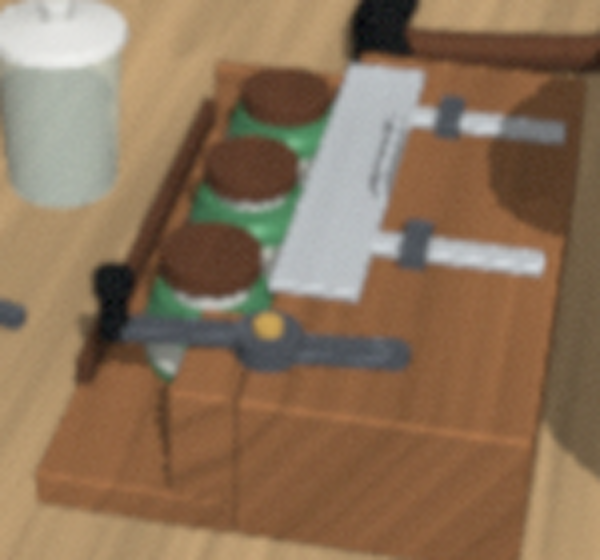

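Crops: right lid (513,138 in the crop) looks home, left (208,147) and middle (362,143) stand proud with a pale gap. Fit: rack origin about (0.590,-0.0215), yaw about 1.8°; lids 78.5 / 76.6 / 70.6 mm high. Now shutting the fingers, aligning, and approaching the left lid.

Emit:
arm_command(moves=[-1,0,0,0,0,0,-0.149,-1,0,0,0,0,0,-0.149,-1,-38,-46,0,0,0,0,-1,-38,-46,0,0,0,0,-1,-38,-46,0,0,0,0,-1,-38,-46,0,0,0,0,-1,-38,-46,0,0,0,0,-1,-38,-46,0,0,0,0], newtons=40)

```text
clock: 1.8
tcp_pos: [0.3892, 0.2844, 0.2316]
orientation: [0.0, -0.016, 1.0, 0.0]
wrist_force: [1.1, 1.2, 0.5]
finger_gap: -0.0002
grip_force: 0.0
```

Emit:
arm_command(moves=[-1,-38,-45.5,0,0,0,0,-1,-38,-45.5,0,0,0,0,-1,-38,-45.5,0,0,0,0,-1,-38,-45.5,0,0,0,0,-1,-38,-45.5,0,0,0,0,-1,0,0,50,0,0,0,-1,0,0,50,0,0,0,-1,0,0,30,0,0,0])

```text
clock: 2.8
tcp_pos: [0.5837, 0.0641, 0.0985]
orientation: [-0.002, -0.015, 1.0, 0.0]
wrist_force: [-1.1, 0.1, 0.2]
finger_gap: -0.0003
grip_force: 0.0
```

Emit:
arm_command(moves=[-1,-2,0,10,0,0,0,-1,0,0,6,0,0,0,-1,0,0,2,0,0,0,-1,0,0,2,0,0,0,-1,0,0,2,0,0,0,-1,0,0,1,0,0,0])

```text
clock: 3.55
tcp_pos: [0.5873, 0.0646, 0.0786]
orientation: [0.0, -0.016, 1.0, 0.0]
wrist_force: [0.0, -0.7, 0.6]
finger_gap: -0.0001
grip_force: 0.0
```

Run:
```python
from h import *
p,d=read_camera("side"); cv2.imwrite("pics/s1.png",cv2.resize(p[150:320,175:345],None,fx=3.4,fy=3.4,interpolation=2)); s=get_state(); print(s['tcp_pos'],s['wrist_force'])
```

```text
[0.58715494 0.06457079 0.07835156] [ 0.00352865 -0.29016442 -0.85996778]
```

View pics/s1.png

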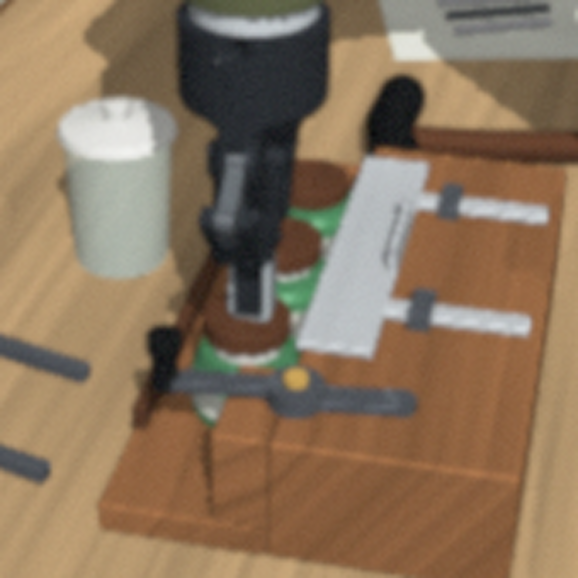

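The finger tips (about 252,310 in the crop) stand right over the middle of the left lid, with no contact yet. Pressing in small steps.

Emit:
arm_command(moves=[-1,0,0,1.5,0,0,0,-1,0,0,1.5,0,0,0,-1,0,0,1.5,0,0,0,-1,0,0,1.5,0,0,0])

```text
clock: 4.1
tcp_pos: [0.5873, 0.0646, 0.0732]
orientation: [0.0, -0.016, 1.0, -0.0]
wrist_force: [-2.2, 0.0, 6.0]
finger_gap: -0.0001
grip_force: 3.1
```

Emit:
arm_command(moves=[-1,0,0,1,0,0,0,-1,0,0,1,0,0,0,-1,0,0,0.5,0,0,0,-1,0,0,0.5,0,0,0])

```text
clock: 4.6
tcp_pos: [0.5873, 0.0645, 0.0702]
orientation: [0.0, -0.016, 1.0, 0.0]
wrist_force: [-2.2, 0.4, 5.2]
finger_gap: 0.0
grip_force: 3.0
```

Emit:
arm_command(moves=[-1,0,0,0.5,0,0,0,-1,0,0,0.3,0,0,0])

```text
clock: 4.85
tcp_pos: [0.5873, 0.0646, 0.07]
orientation: [0.001, -0.016, 1.0, -0.0]
wrist_force: [-3.9, -0.5, 10.9]
finger_gap: -0.0
grip_force: 5.7
```

Left lid at its hard stop. Next the middle lid.

Emit:
arm_command(moves=[-1,0,0,-20,0,0,0,-1,0,-43,0,0,0,0,-1,0,-43,0,0,0,0,-1,0,0,10,0,0,0,-1,0,0,2,0,0,0,-1,0,0,1.5,0,0,0,-1,0,0,1.5,0,0,0,-1,0,0,1.5,0,0,0])

```text
clock: 5.85
tcp_pos: [0.5897, -0.0211, 0.0728]
orientation: [0.0, -0.016, 1.0, -0.001]
wrist_force: [-3.1, -4.0, 6.6]
finger_gap: -0.0001
grip_force: 3.1
```

Emit:
arm_command(moves=[-1,0,0,1,0,0,0,-1,0,0,1,0,0,0])

```text
clock: 6.1
tcp_pos: [0.5897, -0.0211, 0.0708]
orientation: [0.0, -0.016, 1.0, -0.001]
wrist_force: [-2.3, -4.2, 5.7]
finger_gap: -0.0003
grip_force: 3.1
```

Emit:
arm_command(moves=[-1,0,0,0.6,0,0,0,-1,0,0,0.5,0,0,0,-1,0,0,0.3,0,0,0])

```text
clock: 6.48
tcp_pos: [0.5897, -0.0211, 0.07]
orientation: [0.0, -0.016, 1.0, -0.001]
wrist_force: [-4.7, -3.4, 11.3]
finger_gap: 0.0004
grip_force: 5.6
```

Emit:
arm_command(moves=[-1,0,0,-20,0,0,0,-1,0,-43,0,0,0,0,-1,0,-43,0,0,0,0,-1,0,0,10,0,0,0,-1,0,0,4,0,0,0,-1,0,0,2,0,0,0,-1,0,0,1.5,0,0,0,-1,0,0,1,0,0,0])

```text
clock: 7.48
tcp_pos: [0.5926, -0.1066, 0.0702]
orientation: [0.0, -0.016, 1.0, 0.0]
wrist_force: [-1.7, 1.5, 5.8]
finger_gap: -0.0001
grip_force: 2.9
```

Emit:
arm_command(moves=[-1,0,0,0.7,0,0,0,-1,0,0,0.7,0,0,0])

```text
clock: 7.72
tcp_pos: [0.5926, -0.1067, 0.07]
orientation: [0.001, -0.016, 1.0, 0.0]
wrist_force: [-4.6, 3.3, 12.0]
finger_gap: 0.0
grip_force: 5.8
```

All three at the stop. Now over the keeper to the robot side of its flange, then a look.

Emit:
arm_command(moves=[-1,0,0,-50,0,0,0,-1,34,30,0,0,0,0,-1,34,29,0,0,0,0,-1,32,29,0,0,0,0,-1,0,0,20,0,0,0,-1,0,0,16,0,0,0])

```text
clock: 8.48
tcp_pos: [0.4897, -0.0221, 0.0828]
orientation: [0.001, -0.016, 1.0, -0.0]
wrist_force: [0.4, 0.5, -0.4]
finger_gap: 0.0
grip_force: 0.0
```

Run:
```python
from h import *
p,d=read_camera("side"); cv2.imwrite("pics/s2.png",cv2.resize(p[150:320,195:365],None,fx=3.4,fy=3.4,interpolation=2)); s=get_state(); print(s['tcp_pos'],s['wrist_force'])
C=cloud("side",d)
for l in("keeper_flange","lid_a_top"):
    for r in recognise("side",l)[:3]:
        x,y=np.round(r["point"]).astype(int); print(l,r["point"],r["confidence"],C[y,x].round(3))
```

```text
[ 0.48850216 -0.02202855  0.08076024] [ 0.08893106 -0.09704562 -1.66519085]
keeper_flange [282.0, 229.3] 0.67 [0.54  0.004 0.077]
lid_a_top [246.3, 245.8] 0.81 [0.594 0.065 0.069]
lid_a_top [263.3, 202.5] 0.32 [ 0.603 -0.104  0.068]
```

View pics/s2.png

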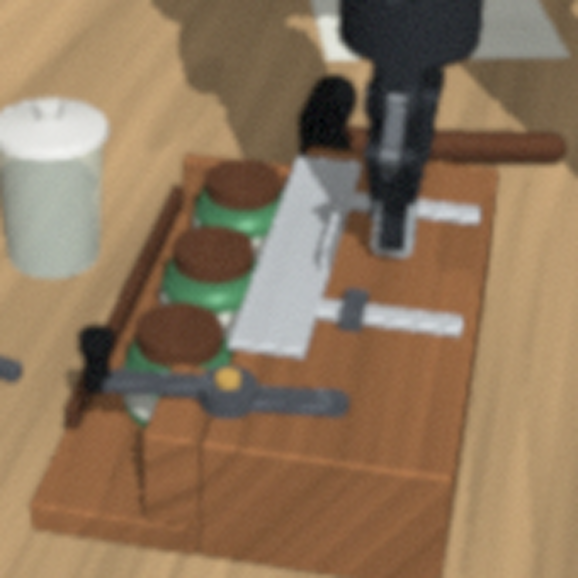

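The fingers (395,240 in the crop) stand on the robot side of the flange between the arms, and all lids are down. Pushing.

Emit:
arm_command(moves=[-1,-12,0,0,0,0,0,-1,-8,0,0,0,0,0,-1,-8,0,0,0,0,0,-1,-8,0,0,0,0,0,-1,-8,0,0,0,0,0,-1,-8,0,0,0,0,0,-1,-6,0,0,0,0,0])

```text
clock: 9.5
tcp_pos: [0.5483, -0.0207, 0.0826]
orientation: [0.0, -0.016, 1.0, 0.0]
wrist_force: [-2.5, 0.2, 1.3]
finger_gap: -0.0001
grip_force: 1.2
```

Emit:
arm_command(moves=[-1,-3,0,0,0,0,0,-1,-2,0,0,0,0,0])

```text
clock: 9.75
tcp_pos: [0.5522, -0.0205, 0.0826]
orientation: [-0.001, -0.016, 1.0, 0.0]
wrist_force: [-6.1, 0.2, 5.1]
finger_gap: -0.0003
grip_force: 3.1
```

Emit:
arm_command(moves=[-1,-1,0,0,0,0,0,-1,-1,0,0,0,0,0])

```text
clock: 10.0
tcp_pos: [0.5523, -0.0205, 0.0825]
orientation: [-0.002, -0.015, 1.0, -0.0]
wrist_force: [-10.0, -1.1, 7.9]
finger_gap: -0.0001
grip_force: 5.1
```

Hard stop. Backing off and lifting, then checking from above.

Emit:
arm_command(moves=[-1,15,0,0,0,0,0,-1,0,0,-50,0,0,0,-1,60,-10,0,0,0,0,-1,60,-10,0,0,0,0])

```text
clock: 10.5
tcp_pos: [0.4209, -0.0453, 0.1336]
orientation: [0.002, -0.016, 1.0, -0.001]
wrist_force: [-1.4, -1.0, 0.6]
finger_gap: 0.0002
grip_force: 0.0
```

Run:
```python
from h import *
p,d=read_camera("top"); cv2.imwrite("pics/t2.png",cv2.resize(p[165:280,160:320],None,fx=4,fy=4,interpolation=2)); s=get_state(); print(s['tcp_pos'],s['wrist_force'])
for n in("top","side"):
  if n=="side": read_camera(n)
  for r in recognise(n,"cam_knob")[:3]: print(n,r["point"],r["confidence"])
hsv=cv2.cvtColor(p,cv2.COLOR_BGR2HSV)
k=(hsv[...,2]<45)&(np.arange(512)<184)&(np.arange(512)>168)&((np.arange(384)>180)&(np.arange(384)<197))[:,None]
v,u=np.nonzero(k); print("dark",u.mean(),v.mean(),len(u),at_z("top",[u.mean(),v.mean()],.1045))
g=(hsv[...,0]>15)&(hsv[...,0]<30)&(hsv[...,1]>120)&(hsv[...,2]>120)&(np.arange(512)<188)&(np.arange(512)>176)&((np.arange(384)>212)&(np.arange(384)<226))[:,None]
v,u=np.nonzero(g); print("pin",u.mean(),v.mean(),len(u),at_z("top",[u.mean(),v.mean()],.088))
```

```text
[ 0.40933485 -0.04348963  0.13068612] [-8.90774243  3.95242091 -1.33792073]
top [181.9, 220.6] 0.9
side [259.4, 266.3] 0.6
dark 176.13725490196077 189.37254901960785 51 [[0.6094279  0.13736004 0.1045    ]]
pin 181.5 219.0 26 [[0.54581928 0.12792771 0.088     ]]
```

View pics/t2.png

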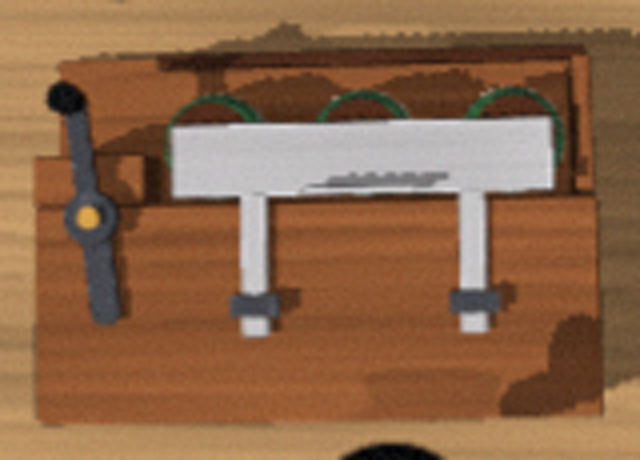

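The keeper (bar centre about 360,157 in the crop) now covers the lids; the cam is still open with its knob at (66,98). Moving to the knob's right side.

Emit:
arm_command(moves=[-1,-42,28.3,0,0,0,0,-1,-42,28.3,0,0,0,0,-1,-42,28.3,0,0,0,0,-1,-42,28.3,0,0,0,0,-1,-42,28.3,0,0,0,0,-1,0,0,0,0,0,-0.095,-1,0,0,20,0,0,0,-1,0,0,18,0,0,0])

```text
clock: 11.7
tcp_pos: [0.6283, 0.1042, 0.0939]
orientation: [0.001, -0.064, 0.998, 0.0]
wrist_force: [0.4, -0.0, -0.2]
finger_gap: -0.0001
grip_force: 0.0
```

Emit:
arm_command(moves=[-1,13.5,1.7,1.5,0,0,0,-1,0,4,0,0,0,0,-1,0,4,0,0,0,0,-1,-2.8,10,0,0,0,-0.15,-1,-2.8,10,0,0,0,-0.15])

```text
clock: 12.32
tcp_pos: [0.6144, 0.132, 0.0937]
orientation: [0.001, -0.214, 0.977, -0.001]
wrist_force: [0.1, -2.3, -0.6]
finger_gap: -0.0001
grip_force: 0.8
```

Emit:
arm_command(moves=[-1,-2.8,10,0,0,0,-0.15,-1,-2.8,10,0,0,0,-0.15,-1,-2.8,10,0,0,0,-0.15,-1,-2.8,10,0,0,0,-0.15])

```text
clock: 12.82
tcp_pos: [0.5993, 0.1703, 0.0938]
orientation: [0.001, -0.493, 0.87, -0.001]
wrist_force: [-0.4, -2.3, -0.1]
finger_gap: -0.0003
grip_force: 0.8
```

Emit:
arm_command(moves=[-1,-2.8,10,0,0,0,-0.15,-1,-2.8,10,0,0,0,-0.15,-1,-2.8,10,0,0,0,-0.15])

```text
clock: 13.2
tcp_pos: [0.5752, 0.1895, 0.094]
orientation: [0.001, -0.675, 0.738, -0.001]
wrist_force: [1.5, -1.5, 0.6]
finger_gap: -0.0003
grip_force: 0.8
```

Emit:
arm_command(moves=[-1,-2.8,10,0,0,0,-0.15,-1,0,1.5,0,0,0,0,-1,0,1.5,0,0,0,0])

```text
clock: 13.58
tcp_pos: [0.5674, 0.193, 0.0949]
orientation: [-0.004, 0.726, -0.688, 0.004]
wrist_force: [14.0, -0.9, -7.3]
finger_gap: 0.0003
grip_force: 6.8
```

At the stop (14 N). Backing off, lifting, and a last look.

Emit:
arm_command(moves=[-1,0,-15,0,0,0,0,-1,0,0,-40,0,0,0,-1,0,0,-50,0,0,0,-1,0,0,-50,0,0,0,-1,50,0,0,0,0,0,-1,0,0,0,0,0,0,-1,0,0,0,0,0,0])

```text
clock: 14.45
tcp_pos: [0.579, 0.1438, 0.2333]
orientation: [-0.0, 0.726, -0.687, 0.0]
wrist_force: [0.5, 0.2, -0.8]
finger_gap: 0.0001
grip_force: 0.0
```

Run:
```python
from h import *
p,d=read_camera("side"); q,_=read_camera("top"); a=cv2.resize(p[130:330,150:350],(400,400),interpolation=2); b=cv2.resize(q[110:290,160:320],(356,400),interpolation=2)
cv2.imwrite("pics/f.png",np.hstack([a,b])); s=get_state(); print(s['tcp_pos'],s['wrist_force'],abs(s['qvel']).max())
```

```text
[0.57853304 0.14430294 0.23289404] [ 0.36342805  0.07267368 -0.06207973] 0.007393560587119889
```

View pics/f.png

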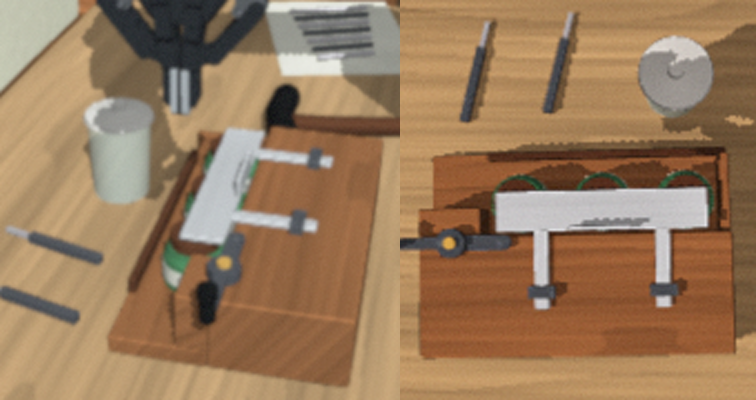

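The cam handle points left (knob at 207,300 in the left half), its nose (500,243 in the right half) is behind the shut keeper, and the glass and punches are unmoved. Handing in.

```bash
python3 -c "from workcell import hand_in; print(hand_in())"
```

```text
the job is handed in; nothing more can be done
None
```

I pressed all three lids to their stops, slid the keeper to its stop over them, and turned the cam lever to its stop. The drinking glass, mallet and punches were not touched. I handed the job in at about 15 s on the clock; it returned no verdict.

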